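# Slide the blue blank off the stack into the drilling jig

### The job

Slide the blue-coated blank sideways off the top of the stack, flat, across onto the green bed of the drilling jig, leaving the bare blanks below it where they are. First push it up to the end stop (red knobs), pressing it firmly home for about half a second, then do the same sideways against the side fence (yellow knobs), so that it is left lying flat and square, flush against both. Stop and fence are held only by magnets and must not be shifted: press with about 8 to 12 N, by feel; and leave everything else on the bench alone.

Things in the scene. Friction and masses are not known exactly. Their poses are not given: they have to be found in the camera images.
- jig: drilling jig fixed to the bench, base board 200 x 340 x 15 mm. Origin: centre of its underside at bench level, z up, yaw within 0.3 rad. The blank travels along its +y. The stack lies on the board at about y = -85 mm. Green bed: x -95 to 95, y -14 to 164 mm, flat top at z = 38 mm, 1 mm below the underside of the blue blank on its stack; gap to the stack 6 to 25 mm.
- blank: blue-coated blank on top of the stack, 110 x 110 x 8 mm, 0.2 to 0.35 kg, too wide to span, no handle: its edge can be pushed with the fingertips about 4 mm below its top. Slides with 1 to 5 N. Origin: centre of its underside; x, y along its edges and within 0.1 rad of the jig's; z up. Its edge starts 3 to 30 mm short of the fence's line.
- blank2: bare aluminium blank, 110 x 110 x 8 mm, 0.26 kg, loose, nothing but friction holds it, edges not quite in line with the others. Origin: centre of its underside; z up. Second from the top, directly under the blue one.
- blank3: bare aluminium blank, 110 x 110 x 8 mm, 0.26 kg, loose, nothing but friction holds it, edges not quite in line with the others. Origin: centre of its underside; z up. Third from the top.
- blank4: bare aluminium blank, 110 x 110 x 8 mm, 0.26 kg, loose, nothing but friction holds it, edges not quite in line with the others. Origin: centre of its underside; z up. The lowest, on the base board.
- end_stop: steel bar with two red knobs lying across the bed's +y end, 90 x 22 mm, 16 mm high, knobs 6 mm more. Origin: middle of the lower edge of the face that the blank meets, which looks to the jig's -y; axes as the jig's. Set at y = 112 to 132 mm of the jig. Held by magnets: rigid, but above about 18 N it slides along +y and does not spring back.
- side_fence: steel bar with two yellow knobs lying along the bed's +x side, 90 mm (y) x 20 mm, 16 mm high, knobs 6 mm more. Origin: middle of the lower edge of the face that the blank meets, which looks to the jig's -x, at y = 58 mm of the jig; axes as the jig's. Set at x = 68 to 74 mm of the jig. Held by magnets: above about 18 N it slides along +x and does not spring back.
- jar: bystander, to be left where it is: glass jar with green lid, 64 mm across, 85 mm high, origin under its centre.
- mug: bystander, to be left where it is: blue mug, 80 mm across, 95 mm high, handle at its +y, origin under its centre.
- driver: bystander, to be left where it is: screwdriver with yellow handle lying along its x.
- hammer: bystander, to be left where it is: hammer lying along its x.
- tray: bystander, to be left where it is: grey open tray of three compartments, 140 x 200 x 40 mm, origin under its centre.
- square: bystander, to be left where it is: try square, wooden stock 100 mm along its y, steel blade 130 mm along its +x, 16 mm high, origin under the stock's centre.
Mind the look-alikes: they are no part of the job. Of the things that look like the blank, the largest one is meant.

How it is judged:
By the outcome, as a careful person would: the job done as asked, in the order asked, and still so for the second after the job is handed in, with the robot touching nothing.
It also fails if it takes over 67 s, if anything falls off the work surface, if the arm or the gripper's body presses on something with over 40 N, if the wrist force passes 120 N, or if a joint passes its speed limit or range.

### The arm

A 6-joint arm with a two-finger parallel gripper is mounted at the origin on the work surface. World frame = base frame: x ahead of the robot, y to its left, z up, the work surface at z = 0. Lengths are in m, angles in rad, forces in N, time in s.
With the tool pointing down it reaches from about 0.325 to 0.85 m from the base axis. Payload 15.5 kg.
Tool frame: the origin (TCP) lies between the finger pads; the fingertips stand 19 mm ahead of it and the grasp point (between the pads) is the TCP; z points along the fingers, y is the direction in which the jaws open and shut (so a half turn about z gives the same grasp; the last joint's range is limited). The gripper opens to 91 mm and grips with 3 to 60 N. Pads are 32 mm wide; open, the fingers measure 118 mm over their backs; the gripper's body (76 mm by 178 mm) begins 60 mm behind the grasp point.
Start: joints at [1.119, 0.494, 1.345, -0, 1.302, -0.096], TCP at [0.218, 0.586, 0.233] pointing down, gripper open.
Joint ranges: [-2.91, 2.91], [-0.82, 2.16], [0.22, 2.67], [-1.22, 4.37], [0.12, 2.79], [-3.08, 3.08]. Speed limits (rad/s): [1.89, 1.89, 2.57, 3.01, 3.01, 3.01].

### API

Orientations are given as a rotation vector (axis times angle).
In Python, from cell import arm gives the robot as it stands. The module is installed in compiled form; this text tells all that it offers.
- The arm moves only by the tool carry_out, never from a script. Its argument "moves" is a list that holds one entry, the list of rows, each a list of 6 numbers: the shift along the world's x, y, z in mm, then the turn, a rotation vector about the world's x, y, z in degrees. In form: [[[x, y, z, wx, wy, wz], ...]]. A call has 1 to 12 rows; each row is the pose to reach, as a shift and turn from the pose measured when the call began; what a row does not reach only later rows make up. A row lasts 1/10 s, in which the tool goes at most 50 mm and 8.59 degrees, less where a joint would pass 70% of its speed; a pose out of reach is approached as far as the arm can. A call with a gripper value outside its range is refused whole. "hand" is the closure, from -1 (fully open) to 1 (shut), set as the call begins (left out, the last holds). The fingers move at their own pace and stop on an object; "grip_force" is the grip in N (left out, the last holds). Time passes only in rows, so rows that repeat a pose let the fingers close. It gives the time, the measured TCP pose, the force and the opening at its end, in the units of the state.
- arm.state(): the state, without advancing time (a new reading comes with each control period).
- arm.camera(name): name is "side" or "top" or "wrist"; returns the picture (400x640x3 uint8, red, green, blue); there is no depth.
- arm.camera_info(name): a dict with "camera_matrix" (3x3 intrinsics, pixels), "world_from_camera" (4x4, takes a point from camera to world coordinates); the wrist camera has in their place "hand_eye" (4x4, takes a point from camera to tool coordinates, whose origin is the TCP and whose axes are the flange's). Camera axes: x right, y down, z forward; pixel columns grow to the right and rows downward; lengths in m; the calibration is good to about 2 mm. The wrist camera is an equidistant fisheye: a pixel r from the principal point sees the ray r / f radians off the axis. A picture is of the moment at which its call begins: read the wrist's pose just before it. camera_info takes no time and is no camera call.
- arm.sign_off(): hands the job in, once; it reports no verdict.
Trained networks look in the newest picture that a camera, given by its name, has taken for a name from the list of things; names that differ only in an ending like _2 or _b are one class to them, and where a whole thing is asked for, a point or a joint stands for the part that bears it (a point fixed in the world has none). Each returns a list of dicts, best first, with "p" (0 to 1); they miss things now and then, are a little off and sometimes report something else, mostly with a low value. They report only what shows in the picture. A call takes as long as a camera call. They do not tell look-alikes from the thing itself.
- arm.search_frame(name, camera): "extent" ([left, top, right, bottom] in pixels, round what is visible of it).
The state is a dict: "time_s": time; "qpos": joint angles; "qd": joint speeds; "joint_torque": joint torques, N m; "ee_pos": TCP position; "eef_rot": TCP orientation; "force": force on the tool from outside, world axes, zero at the start; "moment": the same for the moment, N m; "finger_gap": finger opening in m.
Only numpy, scipy, OpenCV 4.12 (cv2) and the standard library are available. Lean on these libraries where they do the work, as an engineer would, in place of code of your own. Each camera call takes 0.05 s, during which the arm holds its last target. There are 200 camera calls.

## Working session

There is one attempt and no reset: what is moved stays moved. The work goes in short steps, Python scripts to look and compute and a tool call to move; the robot and the scene stay as the last step left them, time stands still between calls to the robot, and variables do not carry over. Pictures are saved under pics/ and viewed, about 8 in all and at most 12, crops included, and the job is handed in when it is done.

Besides the shell and the picture viewer there is one more tool, called as a command line: name --argument value ..., lists and objects as JSON in quotes. carry_out: Moves the arm, as the interface text tells. Its arguments: {"type":"object","properties":{"moves":{"type":"array","items":{"type":"array","items":{"type":"array","items":{"type":"number"}}}},"hand":{"type":"number"},"grip_force":{"type":"number"}},"required":["moves"]}

```bash
mkdir -p pics; python3 - <<'E'
from cell import arm
import cv2
s=arm.state(); print({k:s[k] for k in('time_s','ee_pos','eef_rot','force','finger_gap')})
for n in('top','side'):
    im=arm.camera(n); cv2.imwrite(f'pics/{n}0.png',im[:,:,::-1])
    i=arm.camera_info(n); print(n,i['camera_matrix'],i['world_from_camera'])
print(arm.camera_info('wrist'))
E
```

```text
{'time_s': 0.0, 'ee_pos': array([0.21810737, 0.58532229, 0.23233272]), 'eef_rot': array([-5.57301809e-01, -3.09139805e+00,  1.83570933e-03]), 'force': array([-0.03321291, -1.01339836,  0.44929677]), 'finger_gap': 0.09130634747469485}
top [[434.15912073   0.         316.45795873]
 [  0.         434.15912073 198.1677192 ]
 [  0.           0.           1.        ]] [[ 0.02954824 -0.98103171  0.19158208  0.28053592]
 [-0.99930156 -0.03337922 -0.01679942  0.0118094 ]
 [ 0.02287562 -0.19095188 -0.98133281  1.43448872]
 [ 0.          0.          0.          1.        ]]
side [[401.07421558   0.         322.01308492]
 [  0.         401.07421558 200.52986441]
 [  0.           0.           1.        ]] [[ 0.82019405 -0.31057137  0.48044474 -0.0309746 ]
 [-0.57162758 -0.41131505  0.70997313 -0.82530071]
 [-0.02288318 -0.8569512  -0.51488931  0.64329954]
 [ 0.          0.          0.          1.        ]]
{'camera_matrix': array([[309.70691629,   0.        , 326.67640397],
       [  0.        , 309.70691629, 197.75764621],
       [  0.        ,   0.        ,   1.        ]]), 'hand_eye': array([[-5.03869633e-04, -9.71922852e-01, -2.35299205e-01,
         6.54003181e-02],
       [ 9.99999427e-01, -7.11851707e-04,  7.98964009e-04,
         1.75831080e-03],
       [-9.44029519e-04, -2.35298668e-01,  9.71922654e-01,
        -1.51618268e-01],
       [ 0.00000000e+00,  0.00000000e+00,  0.00000000e+00,
         1.00000000e+00]])}
```

View pics/top0.png

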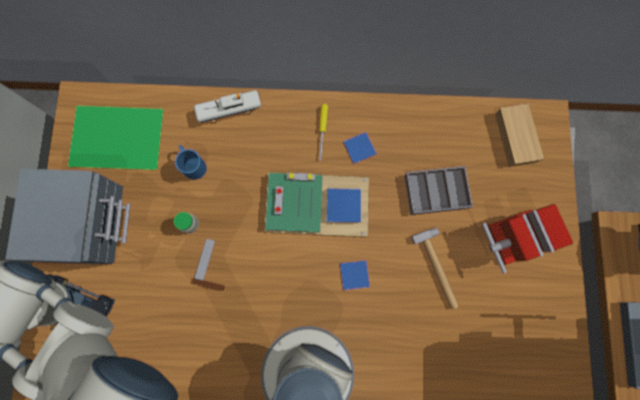

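View pics/side0.png

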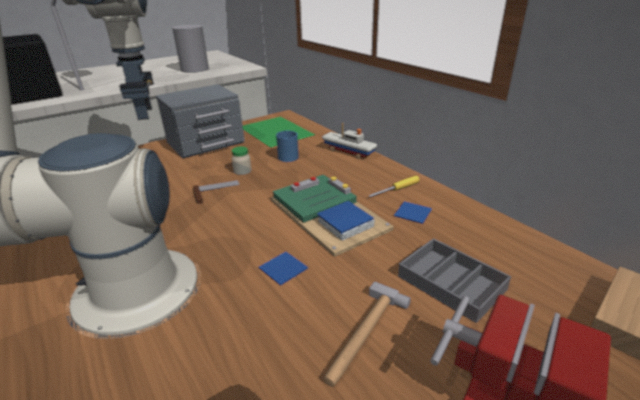

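Top view: the jig is centred at about (318,204), with the blue blank at (344,206), the red-knob stop at (279,200) and the yellow-knob fence at (301,177). Jig +y points image-left, which is world +y. The small blue squares at (360,148) and (355,275) are decoys.

```bash
cat > h.py <<'E'
from cell import arm
import cv2, numpy as np
from scipy.spatial.transform import Rotation as R
def world_T_cam(n, s=None):
    i=arm.camera_info(n)
    if n!='wrist': return i['world_from_camera']
    T=np.eye(4); T[:3,:3]=R.from_rotvec(s['eef_rot']).as_matrix(); T[:3,3]=s['ee_pos']
    return T@i['hand_eye']
def unproj(n,px,z,s=None):
    K=arm.camera_info(n)['camera_matrix']; T=world_T_cam(n,s)
    px=np.atleast_2d(px).astype(float); u=(px-K[:2,2])/K[0,0]
    if n=='wrist':
        r=np.linalg.norm(u,axis=1,keepdims=True)+1e-9
        d=np.hstack([u/r*np.sin(r),np.cos(r)])
    else: d=np.hstack([u,np.ones((len(u),1))])
    d=d@T[:3,:3].T; o=T[:3,3]
    return o+d*((z-o[2])/d[:,2:])
def proj(n,P,s=None):
    K=arm.camera_info(n)['camera_matrix']; T=np.linalg.inv(world_T_cam(n,s))
    p=np.atleast_2d(P)@T[:3,:3].T+T[:3,3]
    if n=='wrist':
        q=np.linalg.norm(p[:,:2],axis=1,keepdims=True); u=p[:,:2]/(q+1e-12)*np.arctan2(q,p[:,2:])
    else: u=p[:,:2]/p[:,2:]
    return u*K[0,0]+K[:2,2]
E
python3 - <<'E'
from h import *
np.set_printoptions(precision=4,suppress=True)
print(unproj('top',[[344,206]],.047),unproj('top',[[318,204]],.015))
print(unproj('top',[[279,200],[301,177]],.06), unproj('top',[[266,173],[369,178],[368,236],[264,234]],.025))
s=arm.state(); print(R.from_rotvec(s['eef_rot']).as_matrix())
E
```

```text
[[ 0.5285 -0.1022  0.047 ]] [[ 0.5381 -0.0182  0.015 ]]
[[0.5388 0.1086 0.06  ]
 [0.6173 0.0406 0.06  ]] [[ 0.6355  0.1585  0.025 ]
 [ 0.6304 -0.1861  0.025 ]
 [ 0.4358 -0.1841  0.025 ]
 [ 0.4314  0.1545  0.025 ]]
[[-0.937   0.3493 -0.0005]
 [ 0.3493  0.937  -0.001 ]
 [ 0.0001 -0.0011 -1.    ]]
```

carry_out --moves '[[[32,-64,20,0,0,-7],[64,-129,40,0,0,-14],[95,-193,68,0,0,-21],[127,-258,68,0,0,-28],[158,-322,68,0,0,-35],[190,-387,68,0,0,-42],[222,-451,68,0,0,-49],[254,-516,68,0,0,-56],[285,-580,68,0,0,-63],[317,-645,68,0,0,-69.5],[317,-645,68,0,0,-69.5],[317,-645,68,0,0,-69.5]]]'

```text
time_s: 1.3
ee_pos: [0.4798, 0.0516, 0.2986]
eef_rot: [-2.22, -2.221, 0.001]
force: [2.4, 0.6, 0.4]
finger_gap: 0.0911
```

```bash
python3 - <<'E'
from h import *
s=arm.state(); print(s['time_s'],s['ee_pos'],s['eef_rot'],s['force'],s['qd'].round(3))
im=arm.camera('wrist'); np.save('w1.npy',im); np.save('w1s.npy',np.r_[s['ee_pos'],s['eef_rot']]); cv2.imwrite('pics/w1.png',im[:,:,::-1])
for n in('blank','end_stop','side_fence','jig'): print(n,[(d['p'],np.round(d['extent'])) for d in arm.search_frame(n,'wrist')][:3])
E
```

```text
1.3 [0.47984231 0.05164451 0.29855616] [-2.22016333e+00 -2.22136329e+00  1.09007976e-03] [2.39743075 0.59829063 0.39698155] [-0.962  0.225 -0.334 -0.     0.1   -0.963]
blank [(0.85, array([233., 279., 258., 304.])), (0.79, array([326., 234., 393., 241.])), (0.77, array([327., 242., 401., 297.]))]
end_stop [(0.67, array([340., 120., 409., 140.]))]
side_fence [(0.77, array([420., 148., 440., 215.])), (0.63, array([331., 238., 390., 239.]))]
jig [(0.59, array([297.,  96., 435., 306.]))]
```

View pics/w1.png

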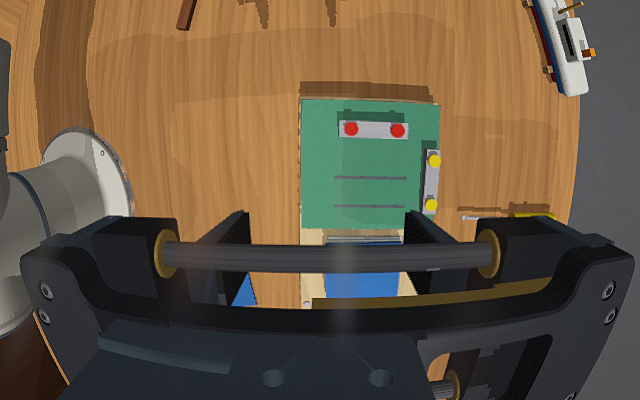

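The wrist picture was taken while the arm was still moving. It shows the stop's face at about row 138 (x 338–409) and the fence's face at about column 424 (rows 148–214). The gripper hides the stack, so I'll move back to see it from behind.

carry_out --moves '[[[10,-40,0,0,0,0],[20,-85,0,0,0,0],[30,-130,0,0,0,0],[40,-180,0,0,0,0],[50,-225,0,0,0,0],[55,-250,0,0,0,0],[55,-250,0,0,0,0],[55,-250,0,0,0,0],[55,-250,0,0,0,0],[55,-250,0,0,0,0]]]'

```text
time_s: 2.55
ee_pos: [0.5341, -0.1946, 0.2985]
eef_rot: [-2.218, -2.222, 0.002]
force: [0.1, 0.4, -0.4]
finger_gap: 0.0911
```

```bash
python3 - <<'E'
from h import *
s=arm.state(); print(s['time_s'],s['ee_pos'],s['eef_rot'],s['force'],s['qd'].round(3))
im=arm.camera('wrist'); np.save('w2.npy',im); np.savez('w2s.npz',ee_pos=s['ee_pos'],eef_rot=s['eef_rot']); cv2.imwrite('pics/w2.png',cv2.resize(im[30:260,220:540,::-1],None,fx=2.5,fy=2.5,interpolation=cv2.INTER_CUBIC))
for n in('blank','end_stop','side_fence','jig'): print(n,[(d['p'],np.round(d['extent'])) for d in arm.search_frame(n,'wrist')][:3])
E
```

```text
2.55 [ 0.53406937 -0.1946093   0.29845153] [-2.21799432e+00 -2.22239355e+00  1.58137486e-03] [ 0.08094483  0.3932511  -0.37212478] [-0.005  0.002 -0.003 -0.002  0.    -0.002]
blank [(0.96, array([156., 110., 212., 170.])), (0.74, array([322.,  84., 372., 148.])), (0.68, array([430., 109., 495., 181.]))]
end_stop []
side_fence [(0.84, array([385.,   0., 401.,  36.]))]
jig [(0.59, array([257.,   0., 400., 164.]))]
```

View pics/w2.png

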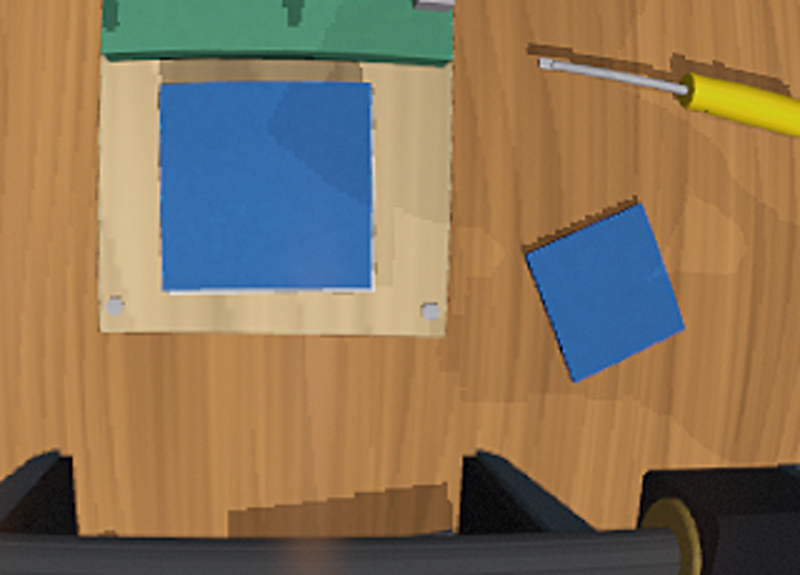

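The crop shows the blue blank with its corners near (160,84), (372,83), (371,290) and (162,289), on the stack. The board's rear edge is at row 333 and the bed's front edge at about row 57. A decoy lies at (605,290).

```bash
python3 - <<'E'
from h import *
np.set_printoptions(precision=4,suppress=True)
s=np.load('w2s.npz'); im=np.load('w2.npy'); a=np.load('w1s.npy'); s1=dict(ee_pos=a[:3],eef_rot=a[3:])
hsv=cv2.cvtColor(im,cv2.COLOR_RGB2HSV)
m=((hsv[...,0]>100)&(hsv[...,0]<125)&(hsv[...,1]>140)).astype(np.uint8); m[:,:270]=0; m[:,400:]=0; m[155:]=0
c=max(cv2.findContours(m,0,1)[0],key=cv2.contourArea); pw=unproj('wrist',c[:,0,:],.047,s)[:,:2]
r=cv2.minAreaRect((pw*1000).astype(np.float32)); print('blank',r)
cr=lambda P:np.array(P)/2.5+[220-.3,30-.3]
print('board rear',unproj('wrist',cr([[100,332],[444,335]]),.015,s))
print('bed front',unproj('wrist',cr([[103,53],[453,62]]),.038,s))
i1=np.load('w1.npy')
# bed colour mask in w1
h1=cv2.cvtColor(i1,cv2.COLOR_RGB2HSV); g=((h1[...,0]>55)&(h1[...,0]<95)&(h1[...,1]>60)).astype(np.uint8)
g[:,:280]=0;g[:,450:]=0;g[230:]=0
c=max(cv2.findContours(g,0,1)[0],key=cv2.contourArea); pw=unproj('wrist',c[:,0,:],.038,s1)[:,:2]
print('bed',cv2.minAreaRect((pw*1000).astype(np.float32)))
cv2.imwrite('pics/w1c.png',cv2.resize(i1[90:240,290:450,::-1],None,fx=4,fy=4,interpolation=cv2.INTER_CUBIC))
E
```

```text
blank ((533.530029296875, -99.48946380615234), (108.77397918701172, 108.01378631591797), 0.49055442214012146)
board rear [[ 0.4385 -0.1802  0.015 ]
 [ 0.6361 -0.1815  0.015 ]]
bed front [[ 0.4463 -0.0244  0.038 ]
 [ 0.634  -0.0286  0.038 ]]
bed ((540.226806640625, 63.49197769165039), (176.84107971191406, 188.74124145507812), 89.22610473632812)
```

View pics/w1c.png

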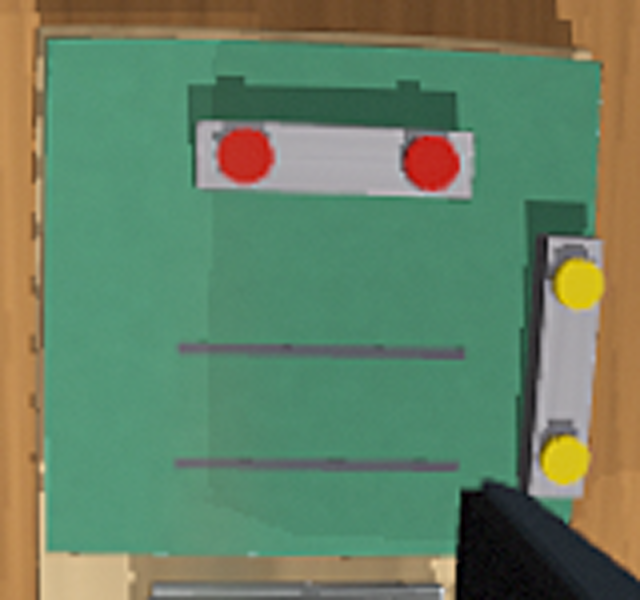

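```bash
python3 - <<'E'
from h import *
np.set_printoptions(precision=4,suppress=True)
a=np.load('w1s.npy'); s1=dict(ee_pos=a[:3],eef_rot=a[3:])
cr=lambda P:np.array(P)/4+[290-.4,90-.4]
print('stop',unproj('wrist',cr([[196,188],[472,198]]),.054,s1))
print('fence top',unproj('wrist',cr([[548,238],[530,494]]),.054,s1))
print('fence low',unproj('wrist',cr([[538,238],[521,488]]),.038,s1))
th=-.0135;O=np.array([.5392,-.0115]);Rm=np.array([[np.cos(th),-np.sin(th)],[np.sin(th),np.cos(th)]])
for P,z in(([[196,188],[472,198]],.054),([[548,238],[530,494]],.054),([[538,238],[521,488]],.038)):
    print((unproj('wrist',cr(P),z,s1)[:,:2]-O)@Rm)
E
```

```text
stop [[0.4958 0.1035 0.054 ]
 [0.586  0.102  0.054 ]]
fence top [[0.6128 0.0897 0.054 ]
 [0.612  0.0018 0.054 ]]
fence low [[ 0.6145  0.0884  0.038 ]
 [ 0.6137 -0.0007  0.038 ]]
[[-0.0449  0.1144]
 [ 0.0452  0.1141]]
[[0.0722 0.1022]
 [0.0727 0.0143]]
[[0.0739 0.1009]
 [0.0744 0.0118]]
```

Everything checks out against the stated sizes: jig origin (0.539, -0.0115) with yaw -0.77°, stop at y≈114, fence at x≈73, blank at jig (-4.5, -88). I'll narrow the fingers and descend behind the stack.

carry_out --moves '[[[0,-3,-35,0,0,-0.9],[0,-6,-75,0,0,-0.9],[0,-6,-115,0,0,-0.9],[0,-6,-150,0,0,-0.9],[0,-6,-185,0,0,-0.9],[0,-6,-210,0,0,-0.9],[0,-6,-228,0,0,-0.9],[0,-6,-237,0,0,-0.9],[0,-6,-237,0,0,-0.9],[0,-6,-237,0,0,-0.9],[0,-6,-237,0,0,-0.9]]]' --hand -0.32

```text
time_s: 3.9
ee_pos: [0.5347, -0.202, 0.0624]
eef_rot: [2.238, 2.205, -0.001]
force: [-0.3, 0.8, 0.6]
finger_gap: 0.0601
```

carry_out --moves '[[[0,6,-1,0,0,0],[0,14,-1,0,0,0],[0,20,-1,0,0,0],[0,24,-1,0,0,0],[0,27,-1,0,0,0],[0,29,-1,0,0,0],[0,31,-1,0,0,0],[0,33,-1,0,0,0],[0,35,-1,0,0,0],[0,37,-1,0,0,0]]]'

```text
time_s: 4.9
ee_pos: [0.5348, -0.165, 0.0615]
eef_rot: [2.238, 2.204, -0.001]
force: [0.5, -0.5, 0.5]
finger_gap: 0.0601
```

```bash
python3 - <<'E'
from h import *
im=arm.camera('side'); cv2.imwrite('pics/s1.png',cv2.resize(im[150:270,240:420,::-1],None,fx=4,fy=4,interpolation=cv2.INTER_CUBIC))
s=arm.state();print(s['ee_pos'],s['force'])
E
```

```text
[ 0.53473758 -0.16473731  0.06143321] [ 1.04132947 -0.96550228  1.41258468]
```

View pics/s1.png

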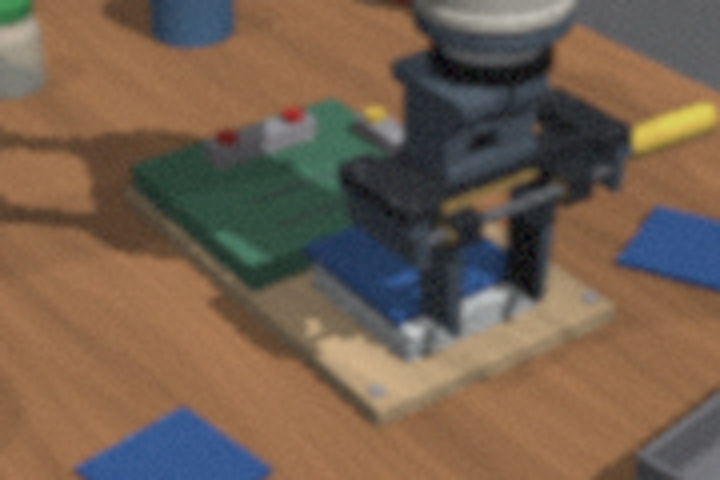

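The fingers stand square just behind the blank's rear edge. Next I'll push slowly to find contact.

carry_out --moves '[[[0,2,0,0,0,0],[0,4,0,0,0,0],[0,6,0,0,0,0],[0,8,0,0,0,0],[0,10,0,0,0,0],[0,12,0,0,0,0],[0,14,0,0,0,0],[0,16,0,0,0,0]]]'

```text
time_s: 5.75
ee_pos: [0.5347, -0.1485, 0.0614]
eef_rot: [-2.238, -2.205, 0.001]
force: [0.4, -1.5, 0.8]
finger_gap: 0.0605
```

carry_out --moves '[[[0,3,0,0,0,0],[0,6,0,0,0,0],[0,9,0,0,0,0],[0,12,0,0,0,0],[0,15,0,0,0,0],[0,18,0,0,0,0],[0,21,0,0,0,0],[0,24,0,0,0,0]]]'

```text
time_s: 6.55
ee_pos: [0.5347, -0.1243, 0.0614]
eef_rot: [2.238, 2.205, -0.001]
force: [-0.5, -1.7, 0.3]
finger_gap: 0.0604
```

```bash
python3 - <<'E'
from h import *
im=arm.camera('side'); cv2.imwrite('pics/s2.png',cv2.resize(im[150:270,240:420,::-1],None,fx=4,fy=4,interpolation=cv2.INTER_CUBIC))
s=arm.state();print(s['ee_pos'],s['force'])
E
```

```text
[ 0.53467069 -0.12390891  0.061418  ] [-0.46871106 -0.85609472 -0.37234932]
```

View pics/s2.png

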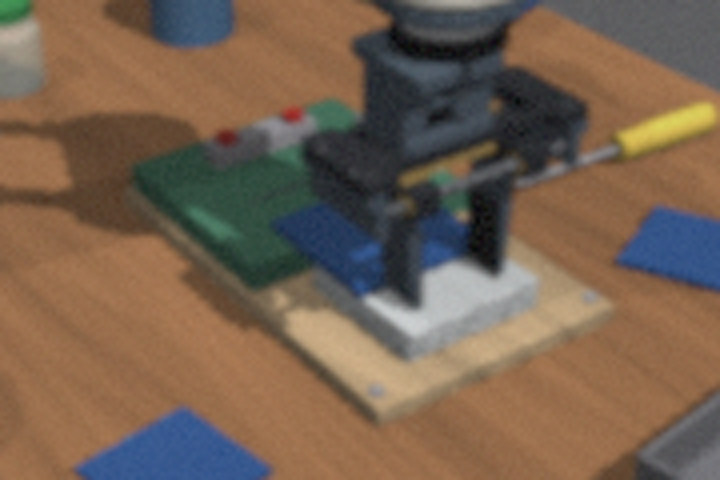

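The blue blank is sliding ahead of the fingers, and the bare blanks have stayed square on the board. Continuing.

carry_out --moves '[[[0,4,0,0,0,0],[0,9,0,0,0,0],[0,15,0,0,0,0],[0,21,0,0,0,0],[0,27,0,0,0,0],[0,33,0,0,0,0],[1,39,0,0,0,0],[1,45,0,0,0,0],[1,51,0,0,0,0],[1,57,0,0,0,0],[1,61,0,0,0,0],[1,64,0,0,0,0]]]'

```text
time_s: 7.8
ee_pos: [0.5357, -0.0595, 0.0615]
eef_rot: [-2.238, -2.205, 0.001]
force: [-0.7, -1.4, -0.5]
finger_gap: 0.0604
```

carry_out --moves '[[[0,3,0,0,0,0],[0,6,0,0,0,0],[0,9,0,0,0,0],[0,12,0,0,0,0],[0,15,0,0,0,0],[0,18,0,0,0,0],[0,20,0,0,0,0],[0,22,0,0,0,0],[0,24,0,0,0,0],[0,25,0,0,0,0]]]'

```text
time_s: 8.8
ee_pos: [0.5357, -0.0343, 0.0615]
eef_rot: [-2.238, -2.205, 0.001]
force: [0.3, -1.8, 0.2]
finger_gap: 0.0602
```

carry_out --moves '[[[0,1,0,0,0,0],[0,2,0,0,0,0],[0,3,0,0,0,0],[0,4,0,0,0,0],[0,5,0,0,0,0],[0,6,0,0,0,0],[0,7,0,0,0,0]]]'

```text
time_s: 9.5
ee_pos: [0.5357, -0.0273, 0.0614]
eef_rot: [-2.238, -2.205, 0.001]
force: [0.2, -1.0, -0.6]
finger_gap: 0.0605
```

```bash
python3 - <<'E'
from h import *
s=arm.state(); im=arm.camera('wrist'); t=arm.camera('top')
w=cv2.resize(im[60:260,230:490,::-1],None,fx=3,fy=2.9,interpolation=cv2.INTER_CUBIC)
cv2.imwrite('pics/w3.png',w); print(s['ee_pos'],s['force'])
E
```

```text
[ 0.53569731 -0.02726007  0.06143633] [ 0.21547424 -0.9949608  -0.62022998]
```

View pics/w3.png

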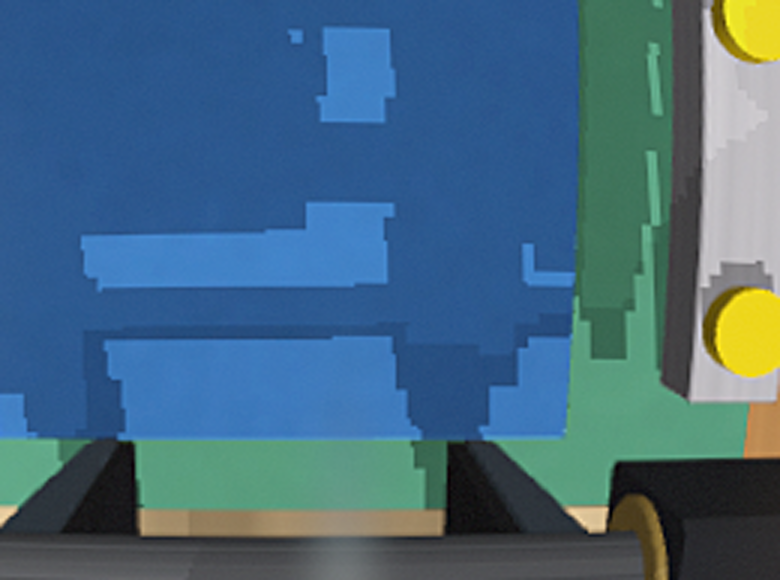

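The blank is now wholly on the bed. Its edge at column 575 is parallel to the fence at about column 665, and both fingers sit on its rear edge. I'll creep to the stop.

carry_out --moves '[[[0,0.7,0,0,0,0],[0,1.4,0,0,0,0],[0,2.1,0,0,0,0],[0,2.8,0,0,0,0],[0,3.5,0,0,0,0]]]'

```text
time_s: 10.1
ee_pos: [0.5359, -0.0252, 0.0615]
eef_rot: [2.236, 2.205, -0.003]
force: [-0.7, -19.5, -0.6]
finger_gap: 0.06
```

carry_out --moves '[[[0,0.5,0,0,0,0],[0,1,0,0,0,0],[0,1.5,0,0,0,0]]]'

```text
time_s: 10.4
ee_pos: [0.536, -0.0251, 0.0616]
eef_rot: [2.234, 2.204, -0.005]
force: [-1.8, -18.8, -0.2]
finger_gap: 0.0601
```

carry_out --moves '[[[0,0.5,0,0,0,0],[0,1,0,0,0,0],[0,1.5,0,0,0,0]]]'

```text
time_s: 10.7
ee_pos: [0.536, -0.025, 0.0616]
eef_rot: [2.232, 2.204, -0.007]
force: [-2.6, -19.2, -0.8]
finger_gap: 0.06
```

Contact came about 2 mm earlier than estimated, and with the calls batched the force reached about 19 N. I'm easing straight back to about 10 N and holding.

carry_out --moves '[[[0,0.75,0,0,0,0],[0,0.75,0,0,0,0]]]'

```text
time_s: 10.9
ee_pos: [0.536, -0.0252, 0.0616]
eef_rot: [2.231, 2.204, -0.009]
force: [-0.7, -12.1, -1.2]
finger_gap: 0.0601
```

carry_out --moves '[[[0,0.7,0,0,0,0],[0,0.7,0,0,0,0],[0,0.7,0,0,0,0],[0,0.7,0,0,0,0],[0,0.7,0,0,0,0],[0,0.7,0,0,0,0],[0,0.7,0,0,0,0]]]'

```text
time_s: 11.6
ee_pos: [0.5359, -0.0252, 0.0616]
eef_rot: [2.231, 2.203, -0.01]
force: [-1.2, -10.5, -1.0]
finger_gap: 0.0601
```

Held at about 10.5 N for 0.7 s, and the finger line settled parallel to the stop. Retracting, then moving round to the -x side with a 90° turn.

carry_out --moves '[[[0,-3,0,0,0,0],[0,-8,0,0,0,0],[0,-14,0,0,0,0],[0,-20,5,0,0,0],[0,-20,25,0,0,0],[0,-20,50,0,0,0],[0,-20,70,0,0,0],[0,-20,85,0,0,0],[0,-20,90,0,0,0]]]'

```text
time_s: 12.5
ee_pos: [0.5367, -0.0457, 0.1534]
eef_rot: [2.229, 2.202, -0.007]
force: [-0.6, 0.7, -0.0]
finger_gap: 0.0602
```

carry_out --moves '[[[-10,10,0,0,0,-8],[-20,20,0,0,0,-16],[-30,30,0,0,0,-24],[-40,40,0,0,0,-32],[-50,50,0,0,0,-40],[-60,60,0,0,0,-48],[-70,70,0,0,0,-56],[-80,80,0,0,0,-64],[-90,88,0,0,0,-72],[-93,92,0,0,0,-80],[-93,92,0,0,0,-86],[-93,92,0,0,0,-90]]]'

```text
time_s: 13.7
ee_pos: [0.4433, 0.0463, 0.1531]
eef_rot: [3.139, -0.026, -0.015]
force: [0.1, -0.2, -0.9]
finger_gap: 0.0602
```

```bash
python3 - <<'E'
from h import *
np.set_printoptions(precision=4,suppress=True)
s=arm.state(); im=arm.camera('wrist')
Rc=R.from_rotvec(s['eef_rot']); th=np.radians(-.77)
y=np.array([np.sin(th),-np.cos(th),0]); z=np.array([0,0,-1.]); x=np.cross(y,z)
Rd=R.from_matrix(np.c_[x,y,z]); print(s['time_s'],s['ee_pos'],s['qpos'],s['force'],'turn deg',np.degrees((Rd*Rc.inv()).as_rotvec()))
cv2.imwrite('pics/w4.png',im[:,:,::-1]); np.save('w4.npy',im); np.savez('w4s.npz',ee_pos=s['ee_pos'],eef_rot=s['eef_rot'])
E
```

```text
13.7 [0.4433 0.0463 0.1531] [-0.0282  0.3634  1.8626 -0.0033  0.9254  1.5614] [ 0.1051 -0.2037 -0.9136] turn deg [ 0.1343 -0.5612  0.1901]
```

View pics/w4.png

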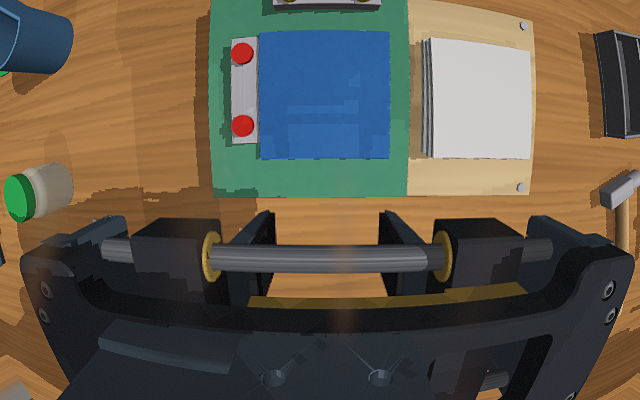

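The blank lies flush against the stop (its edge at about column 259), the fence is at the top, and the bare stack is undisturbed. I'll measure the near edge next.

```bash
python3 - <<'E'
from h import *
np.set_printoptions(precision=4,suppress=True)
s=np.load('w4s.npz'); im=np.load('w4.npy')
hsv=cv2.cvtColor(im,cv2.COLOR_RGB2HSV)
m=((hsv[...,0]>100)&(hsv[...,0]<125)&(hsv[...,1]>120)).astype(np.uint8); m[:,:255]=0; m[:,400:]=0; m[165:]=0;m[:24]=0
m=cv2.morphologyEx(m,cv2.MORPH_OPEN,np.ones((3,3),np.uint8))
c=max(cv2.findContours(m,0,1)[0],key=cv2.contourArea); pw=unproj('wrist',c[:,0,:],.046,s)[:,:2]
print(cv2.minAreaRect((pw*1000).astype(np.float32)))
E
```

```text
((535.75732421875, 48.43682861328125), (109.11837768554688, 109.63937377929688), 89.19925689697266)
```

carry_out --moves '[[[-2,0.5,-20,0.13,-0.56,0.19],[-2,0.5,-45,0.13,-0.56,0.19],[-2,0.5,-65,0.13,-0.56,0.19],[-2,0.5,-80,0.13,-0.56,0.19],[-2,0.5,-88,0.13,-0.56,0.19],[-2,0.5,-92,0.13,-0.56,0.19],[-2,0.5,-92,0.13,-0.56,0.19],[-2,0.5,-92,0.13,-0.56,0.19]]]'

```text
time_s: 14.55
ee_pos: [0.4417, 0.0467, 0.0615]
eef_rot: [3.141, -0.026, 0.001]
force: [0.9, 0.3, -0.6]
finger_gap: 0.0603
```

carry_out --moves '[[[4,0,-0.3,0,0,0.2],[9,0,-0.3,0,0,0.2],[13,0,-0.3,0,0,0.2],[16,0,-0.3,0,0,0.2],[18,0,-0.3,0,0,0.2],[20,0,-0.3,0,0,0.2],[22,0,-0.3,0,0,0.2],[24,0,-0.3,0,0,0.2],[26,0,-0.3,0,0,0.2],[28,0,-0.3,0,0,0.2],[30,0,-0.3,0,0,0.2],[32,0,-0.3,0,0,0.2]]]'

```text
time_s: 15.75
ee_pos: [0.4738, 0.0466, 0.0612]
eef_rot: [3.141, -0.021, 0.001]
force: [-2.7, -1.5, 0.4]
finger_gap: 0.0604
```

carry_out --moves '[[[1,0,0,0,0,0],[2,0,0,0,0,0],[3,0,0,0,0,0],[4,0,0,0,0,0],[5,0,0,0,0,0],[6,0,0,0,0,0]]]'

```text
time_s: 16.35
ee_pos: [0.4799, 0.0466, 0.0612]
eef_rot: [3.141, -0.021, 0.001]
force: [-3.5, -1.3, 0.9]
finger_gap: 0.0603
```

carry_out --moves '[[[0.4,0,0,0,0,0],[0.8,0,0,0,0,0]]]'

```text
time_s: 16.55
ee_pos: [0.4807, 0.0466, 0.0612]
eef_rot: [3.141, -0.021, 0.001]
force: [-2.6, -0.9, -0.1]
finger_gap: 0.06
```

```bash
python3 - <<'E'
from h import *
np.set_printoptions(precision=4,suppress=True)
s=arm.state(); im=arm.camera('wrist'); print(s['force'])
cv2.imwrite('pics/w5.png',cv2.resize(im[0:200,200:460,::-1],None,fx=3,fy=3,interpolation=cv2.INTER_CUBIC))
E
```

```text
[-2.5538 -0.8667 -0.1047]
```

View pics/w5.png

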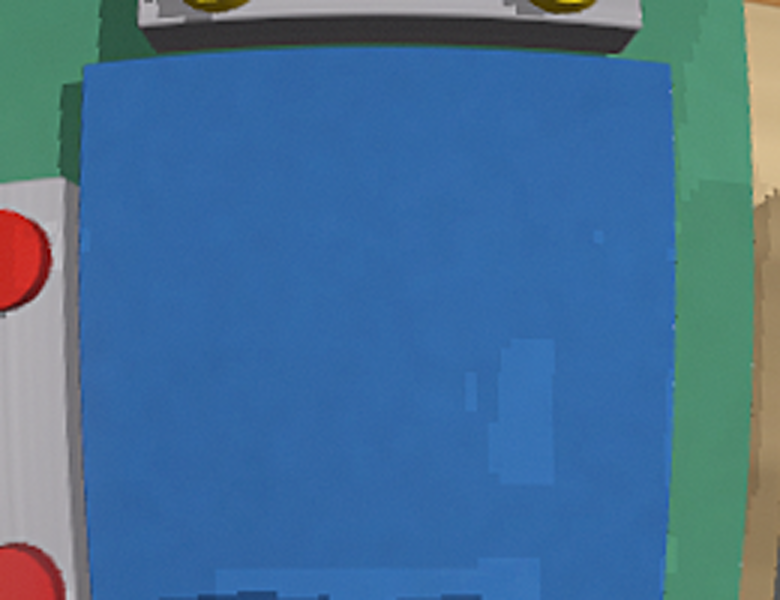

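The blank is flush with the stop on the left. A thin gap of a few millimetres to the fence remains at the top. I'll go on in small steps, checking the force each time.

carry_out --moves '[[[0.4,0,0,0,0,0],[0.8,0,0,0,0,0]]]'

```text
time_s: 16.8
ee_pos: [0.4816, 0.0466, 0.0612]
eef_rot: [3.141, -0.021, 0.001]
force: [-2.5, -1.3, -0.0]
finger_gap: 0.0603
```

carry_out --moves '[[[0.4,0,0,0,0,0],[0.8,0,0,0,0,0]]]'

```text
time_s: 17.0
ee_pos: [0.4824, 0.0466, 0.0612]
eef_rot: [3.141, -0.021, 0.001]
force: [-2.3, -2.0, -0.0]
finger_gap: 0.0599
```

carry_out --moves '[[[0.4,0,0,0,0,0],[0.8,0,0,0,0,0]]]'

```text
time_s: 17.2
ee_pos: [0.4832, 0.0466, 0.0612]
eef_rot: [3.141, -0.021, 0.001]
force: [-3.4, -1.6, 0.2]
finger_gap: 0.0599
```

carry_out --moves '[[[0.4,0,0,0,0,0],[0.8,0,0,0,0,0]]]'

```text
time_s: 17.4
ee_pos: [0.4839, 0.0466, 0.0612]
eef_rot: [3.141, -0.021, 0.0]
force: [-3.3, -2.1, 1.2]
finger_gap: 0.0603
```

carry_out --moves '[[[0.4,0,0,0,0,0],[0.7,0,0,0,0,0]]]'

```text
time_s: 17.6
ee_pos: [0.484, 0.0466, 0.0611]
eef_rot: [3.141, -0.021, -0.002]
force: [-5.8, -2.0, 3.6]
finger_gap: 0.0601
```

carry_out --moves '[[[0.5,0,0,0,0,0],[0.9,0,0,0,0,0],[0.9,0,0,0,0,0]]]'

```text
time_s: 17.9
ee_pos: [0.484, 0.0466, 0.061]
eef_rot: [3.141, -0.021, -0.004]
force: [-7.3, -1.5, 3.9]
finger_gap: 0.06
```

carry_out --moves '[[[0.9,0,0.2,0,0,0],[1.3,0,0.2,0,0,0],[1.3,0,0.2,0,0,0]]]'

```text
time_s: 18.2
ee_pos: [0.4841, 0.0466, 0.0611]
eef_rot: [3.141, -0.021, -0.008]
force: [-7.5, -2.7, 5.4]
finger_gap: 0.0602
```

carry_out --moves '[[[1.2,0,0.3,0,-0.2,0],[1.4,0,0.5,0,-0.3,0],[1.4,0,0.5,0,-0.3,0]]]'

```text
time_s: 18.5
ee_pos: [0.484, 0.0467, 0.0612]
eef_rot: [3.141, -0.021, -0.004]
force: [-7.7, -2.4, -0.8]
finger_gap: 0.0598
```

carry_out --moves '[[[1.4,0,0.4,0,-0.3,0],[1.8,0,0.4,0,-0.3,0],[2,0,0.4,0,-0.3,0]]]'

```text
time_s: 18.8
ee_pos: [0.4841, 0.0467, 0.0612]
eef_rot: [3.141, -0.02, -0.002]
force: [-10.5, -2.4, 0.2]
finger_gap: 0.0605
```

carry_out --moves '[[[2.1,0,0.4,0,-0.3,0],[2.1,0,0.4,0,-0.3,0],[2.1,0,0.4,0,-0.3,0],[2.1,0,0.4,0,-0.3,0],[2.1,0,0.4,0,-0.3,0],[2.1,0,0.4,0,-0.3,0],[2.1,0,0.4,0,-0.3,0]]]'

```text
time_s: 19.5
ee_pos: [0.4841, 0.0467, 0.0611]
eef_rot: [3.141, -0.02, 0.0]
force: [-9.8, -3.0, 1.4]
finger_gap: 0.0602
```

Held at about 10 N for 0.7 s. Backing off now to look.

carry_out --moves '[[[-3,0,0,0,0,0],[-8,0,0,0,0,0],[-15,0,0,0,0,0],[-22,0,5,0,0,0],[-25,0,30,0,0,0],[-25,0,60,0,0,0],[-25,0,95,0,0,0],[-25,0,130,0,0,0],[-25,0,150,0,0,0],[-25,0,155,0,0,0],[-25,0,155,0,0,0],[-25,0,155,0,0,0]]]'

```text
time_s: 20.7
ee_pos: [0.4584, 0.0467, 0.2152]
eef_rot: [3.141, -0.02, -0.002]
force: [0.5, -0.0, 0.0]
finger_gap: 0.06
```

```bash
python3 - <<'E'
from h import *
np.set_printoptions(precision=4,suppress=True)
s=arm.state(); im=arm.camera('wrist'); np.save('w6.npy',im); np.savez('w6s.npz',ee_pos=s['ee_pos'],eef_rot=s['eef_rot']); print(s['time_s'],s['ee_pos'],s['force'])
hsv=cv2.cvtColor(im,cv2.COLOR_RGB2HSV)
m=((hsv[...,0]>100)&(hsv[...,0]<125)&(hsv[...,1]>120)).astype(np.uint8); m[:,:200]=0; m[:,420:]=0; m[200:]=0
m=cv2.morphologyEx(m,cv2.MORPH_OPEN,np.ones((3,3),np.uint8))
c=max(cv2.findContours(m,0,1)[0],key=cv2.contourArea); print(cv2.boundingRect(c)); pw=unproj('wrist',c[:,0,:],.046,s)[:,:2]
print(cv2.minAreaRect((pw*1000).astype(np.float32)))
x,y,w,h=cv2.boundingRect(c); cv2.imwrite('pics/w6.png',cv2.resize(im[max(0,y-50):y+h+30,x-50:x+w+40,::-1],None,fx=3.2,fy=3.2,interpolation=cv2.INTER_CUBIC)); print(x-50,max(0,y-50))
E
```

```text
20.7 [0.4584 0.0467 0.2152] [ 0.4789 -0.0079  0.0242]
(273, 43, 106, 104)
((557.3880615234375, 48.392982482910156), (109.03082275390625, 109.64698028564453), 89.34066009521484)
223 0
```

View pics/w6.png

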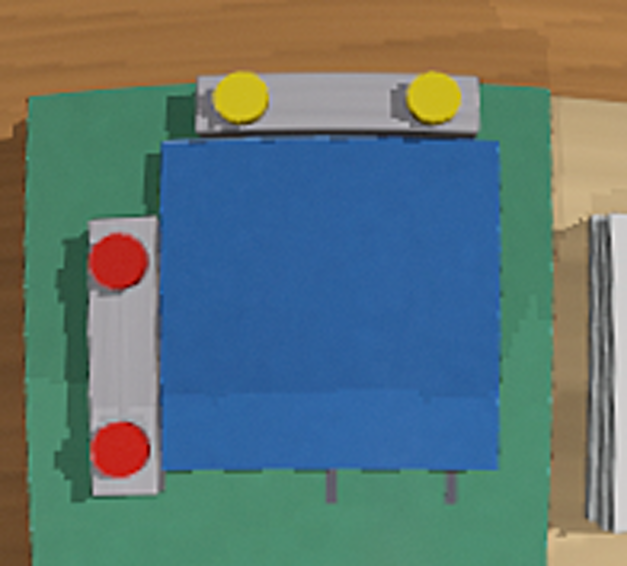

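The blank lies flat and square, flush against the fence (crop row 138) and the stop (crop column 160). The stack and the two bars look undisturbed and the gripper is clear, so I'm handing in.

```bash
python3 -c "
from cell import arm
print(arm.sign_off())"
```

```text
the job is handed in; nothing more can be done
None
```

The blue blank is on the green bed, pushed home against the end stop first and then the side fence. I handed the job in at about 21 s with the gripper clear.

- **Sliding:** the blank went across with about 1.5 N of push, and the bare blanks below it stayed put in the pictures.
- **End stop:** I first pressed too hard. Contact came about 2 mm earlier than I had estimated, and because I had sent several moves together the push was about 19 N for about 0.6 s. That is above the 8–12 N asked for and close to the stop's 18 N limit, after friction of about 1.5 N. I eased back and held about 10.5 N for 0.7 s. The arm moved only about 0.2 mm during the overpress and came back to where it had been, so I saw no sign the stop shifted, but a tiny shift can't be ruled out.
- **Side fence:** I crept up to it and held about 10 N for 0.7 s. About 2.5 N of that was friction, so the fence itself felt slightly less, perhaps just under 8 N.
- **Last checks:** the final picture shows the blank flat and against both bars, turned -0.66°; my measurement of the jig gave -0.77°. The picture resolves only about 1 mm, so it cannot show a gap smaller than that. The gripper was clear and reading no force.

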